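# Lay a cork menu home in the bench punch

## Robot

A 6-joint arm with a two-finger parallel gripper is mounted at the origin on the work surface. World frame = base frame: x ahead of the robot, y to its left, z up, the work surface at z = 0. Lengths are in mm, angles in degrees, forces in N, time in s.
With the tool pointing down it reaches from about 350 to 850 mm from the base axis. Payload 8.1 kg.
Tool frame: the origin (TCP) lies at the very end of the fingers, on their centre line; the grasp point (between the pads) lies 19 mm behind it; z points along the fingers, y is the line along which they close (so a half turn about z gives the same grasp; the last joint's range is limited). The gripper opens to 85 mm and grips with 20 to 120 N. Pads are 22 mm wide; open, the fingers measure 114 mm over their backs; the gripper's body (76 mm by 85 mm) begins 54 mm behind the grasp point. The pads swing forward as they close: fully open they stand 13 mm farther back than shut.
Start: joints at [61.455, 7.471, 85.268, -0, 87.261, -4.893], TCP at [240.685, 549.614, 231.292] pointing down, gripper open.
Joint ranges: [-169.43, 169.43], [-51.17, 129.36], [1.28, 143.12], [-76.62, 256.62], [0, 156.53], [-152.29, 152.29]. Speed limits (degrees/s): [136.94, 136.94, 159.86, 180, 180, 180].

## Interface

Orientations are given as [roll, pitch, yaw] about the fixed x, y, z axes, in that order (R = Rz(yaw) Ry(pitch) Rx(roll)).
In Python, from bench import * gives the robot as it stands.
- The arm moves only by the tool play_rows, never from a script. Its argument "increments" is a list of rows, each a list of 3 entries, a list of its own where there are three numbers: the gripper's target within -1 to 1 (fully open at 1, half-way at 0, shut at -1), then the shift along the tool's x, y, z in mm, then the turn about the tool's z in rad. A call has 1 to 12 rows; each row shifts and turns the commanded pose from where the row before left it, along the tool's axes as they then stand; what a row does not reach is not made up. A row lasts 1/12 s, in which the tool goes at most 41.7 mm and 7.16 degrees, less where a joint would pass 70% of its speed; a pose out of reach is approached as far as the arm can. A call is refused whole if a number of a shift passes 41.7 or a number of a turn 0.125, either way. A call with a gripper value outside its range is refused whole. The fingers move at their own pace and stop on an object; "force" is the grip in N (left out, the last holds). Time passes only in rows, so rows that do not move let the fingers close. It gives the time, the measured TCP pose, the force, the opening and the grip force at its end, in the units of the state.
- sense(): the state, without advancing time (a new reading comes with each control period).
- snapshot(name): name is "scene" or "top"; returns a dict with "color" (480x640x3 uint8, red, green, blue), "intrinsics" (3x3 intrinsics, pixels), "k1" (the pictures are not rectified: a ray, as slopes to the right and down, at radius r is drawn at 1 + k1 r^2 times it, then the intrinsics apply), "world_from_camera" (4x4, takes a point from camera to world coordinates). Camera axes: x right, y down, z forward; pixel columns grow to the right and rows downward; lengths in mm; the calibration is good to about 2 mm. A picture is of the moment at which its call begins. There is no depth.
- hand_in(): hands the job in; it is judged then, once.
Trained networks look in a picture, given as the dict that the camera call returned (one of the last four; its "shot" number tells which), for a name from the list of things; names that differ only in an ending like _2 or _b are one class to them, and where a whole thing is asked for, a point or a joint stands for the part that bears it (a point fixed in the world has none). Each returns a list of dicts, best first, with "p" (0 to 1); they miss things now and then, are a little off and sometimes report something else, mostly with a low value. They report only what shows in the picture. A call takes as long as a camera call.
- find_in(query, picture): "xyz" ([x, y, z] in mm, in the coordinates of the camera as it stood for that picture, good to about 4 mm: the middle of the surface that is visible of it).
- regions_of(query, picture): "mask" (480x640 bool, what is visible of it).
- pinpoint(query, picture): "xyz" ([x, y, z] in mm, in the coordinates of the camera as it stood for that picture, good to about 4 mm: a listed point, or the origin of a listed thing).
The state is a dict: "time": time; "joint_pos": joint angles; "qd": joint speeds; "joint_efforts": joint torques, N m; "tool_pos": TCP position; "tcp_rot": TCP orientation; "ft_force": force on the tool from outside, world axes, zero at the start; "wrist_torque": the same for the moment, N m; "finger_gap": finger opening in mm; "grip_force": force on a finger pad.
Only numpy, scipy, OpenCV 4.12 (cv2) and the standard library are available. Lean on these libraries where they do the work, as an engineer would, in place of code of your own. Each camera call takes 0.05 s, during which the arm holds its last target. There are 200 camera calls.

## Task

Get the cork menu in place for punching its screw-post holes: push it along the table of the hole punch until its spine edge is flush against the stop at the back of the throat and its left edge is flush against the dark fixed lay, and push the blue side guide up until it is snug against the menu's right edge. Only push: never lift the menu off the table, and leave the dish of posts, the card pack and the screwdriver alone.

Things in the scene. Friction and masses are not known exactly. Their poses are not given: they have to be found in the camera images.
- punch: cream bench hole punch, fixed. Origin on the bench below the middle of its back stop; x points into the machine (feed direction), y left along the stop, z up. Aluminium lay table, top 30 mm above the bench, x -250 to 0, y -210 to 210 mm. Hood lip over x -20 to 0, 52 to 92 mm above the bench; behind x = 0 the body with its heads and side cheeks is up to 150 mm high, lever at the rear 215 mm
- back_stop (a point): middle of the stop in the throat, 36 mm above the bench (6 mm above the lay table); axes as the punch. The menu's spine edge belongs against it, all along
- lay_face (a point): middle of the inner face (it looks to -y) of the dark fixed lay, 6 mm above the lay table; axes as the punch. The lay is a steel bar clamped on the lay table, 140 mm long in x, 14 mm wide, 20 mm high, a knob in the middle of its top up to 34 mm above the lay table; it cannot be moved. The menu's left edge belongs against this face
- guide_face (a point): middle of the inner face (it looks to +y) of the blue side guide, 6 mm above the lay table; axes as the punch. The guide is a bar 140 mm long in x, 14 mm wide (its outer face, the one to push, lies 14 mm to the -y side of this point) and 20 mm high, a knob in the middle of its top up to 34 mm above the lay table
- side_guide (a joint): how far the blue side guide has been slid (m) along the punch's +y, towards the fixed lay: 0 at its outer end, 0.13 at most. It slides with about 1.5 N of friction and stays where it is left
- menu: glued-up cork menu, one rigid flat piece, 148 (x) by 210 (y) by 12 mm thick, 0.18 to 0.36 kg (1 to 3 N to push), lying a little askew on the lay table between the fixed lay and the side guide, 50 to 90 mm short of home. Origin at the centre of its underside; x points to its spine edge (with the dark strip, facing the throat), y to its left edge
- spine_left (a point): left corner of the menu's spine edge, half-way up its thickness (menu frame x = 74, y = 105, z = 6 mm)
- spine_right (a point): right corner of the menu's spine edge (menu frame x = 74, y = -105, z = 6 mm)
- left_edge (a point): middle of the menu's left edge (menu frame x = 0, y = 105, z = 6 mm)
- right_edge (a point): middle of the menu's right edge (menu frame x = 0, y = -105, z = 6 mm)
- post_dish: loose small steel dish with brass screw posts, 80 mm across, 28 mm high, standing on the bench beside the punch; origin at the centre of its underside. Leave alone
- card_pack: loose banded pack of cards, 55 x 90 x 34 mm, on the bench beside the punch; origin at the centre of its underside. Leave alone
- screwdriver: loose screwdriver lying on the bench to the left of the punch, handle towards its -x, 200 mm long, 26 mm high; origin under its middle. Leave alone

How it is judged (in metres and radians):
At the end, for the whole second after the job is handed in: The menu lies flat and at rest on the lay table, both corners of its spine edge within 3 mm of the back stop, its left edge within 3 mm of the fixed lay, and the inner face of the side guide within 3 mm of its right edge (x of each of spine_left, spine_right in the frame of back_stop above -0.003 m and y of left_edge in the frame of lay_face above -0.003 m and y of guide_face in the frame of right_edge above -0.003 m and z of menu in the frame of punch between 0.027 and 0.033 m and angle between menu's own z axis and vertical below 0.03 rad and linear speed of menu below 0.01 m/s); the robot touches nothing.
It fails at once if the menu was lifted or tipped off the lay table (z of menu in the frame of punch above 0.038 m or angle between menu's own z axis and vertical above 0.12 rad).
It fails at once if the dish, the card pack or the screwdriver was disturbed (moved over 20 mm) (distance of any of post_dish, card_pack, screwdriver from where it was at the start of the episode above 0.02 m).
It also fails if it takes over 61 s, if anything falls off the work surface, if the arm or the gripper's body presses on something with over 40 N, if the wrist force passes 120 N, or if a joint passes its speed limit or range.

## Working session

There is one attempt and no reset: what is moved stays moved. The work goes in short steps, Python scripts to look and compute and a tool call to move; the robot and the scene stay as the last step left them, time stands still between calls to the robot, and variables do not carry over. Pictures are saved under pics/ and viewed, at most 10 in all, crops included, and the job is handed in when it is done.

Besides the shell and the picture viewer there is one more tool, called as name(argument=value, ...), one argument or row to a line, values as JSON. play_rows: Moves the arm, as the interface text tells. Its arguments: {"type":"object","properties":{"increments":{"type":"array","items":{"type":"array"}},"force":{"type":"number"}},"required":["increments"]}

```bash
mkdir -p pics; cat > h.py <<'E'
from bench import *
import numpy as np, cv2
def W(s,p): 
    T=np.array(s["world_from_camera"]); return (T@np.append(p,1))[:3]
def look(names,cam):
    s=snapshot(cam)
    for n in names:
        r=pinpoint(n,s)
        print(cam,n,[(np.round(W(s,d["xyz"])).tolist(),round(d["p"],2)) for d in r[:2]])
    return s
def save(s,n): cv2.imwrite(f"pics/{n}.png",s["color"][:,:,::-1])
E
python3 - <<'E'
from h import *
st=sense();print(st["tool_pos"],st["tcp_rot"],st["finger_gap"],st["time"])
N=["punch","back_stop","lay_face","guide_face","menu","spine_left","spine_right","left_edge","right_edge","post_dish","card_pack","screwdriver"]
for c in("scene","top"):
    s=look(N,c);save(s,c+"0")
print(sense()["time"])
E
```

```text
[240.41351672 549.1262621  230.23495847] [-1.79895223e+02 -1.08890679e-02  1.56348059e+02] 85.53885597272377 0.0
scene punch [([601.0, 3.0, 36.0], 0.44)]
scene back_stop []
scene lay_face [([596.0, 16.0, 35.0], 0.79)]
scene guide_face [([625.0, -249.0, 36.0], 0.69)]
scene menu [([558.0, -114.0, 29.0], 0.63)]
scene spine_left [([604.0, 1.0, 38.0], 0.96)]
scene spine_right [([644.0, -201.0, 34.0], 0.66), ([557.0, -116.0, 32.0], 0.44)]
scene left_edge [([531.0, -15.0, 39.0], 0.71), ([555.0, -115.0, 31.0], 0.42)]
scene right_edge [([575.0, -219.0, 37.0], 0.6)]
scene post_dish [([680.0, 261.0, -2.0], 0.59)]
scene card_pack [([616.0, -396.0, 3.0], 0.92)]
scene screwdriver [([464.0, 243.0, -1.0], 0.59)]
top punch [([700.0, -58.0, -1.0], 0.86)]
top back_stop [([700.0, -64.0, 34.0], 0.89)]
top lay_face [([592.0, 16.0, 35.0], 0.88)]
top guide_face [([630.0, -245.0, 36.0], 0.87)]
top menu [([557.0, -114.0, 31.0], 0.78)]
top spine_left [([604.0, 2.0, 36.0], 0.86)]
top spine_right [([652.0, -202.0, 36.0], 0.67)]
top left_edge [([531.0, -9.0, 35.0], 0.67)]
top right_edge [([574.0, -215.0, 36.0], 0.81)]
top post_dish [([687.0, 261.0, 0.0], 0.74)]
top card_pack [([616.0, -394.0, -2.0], 0.73), ([466.0, 241.0, 0.0], 0.69)]
top screwdriver [([467.0, 239.0, -2.0], 0.88)]
1.3
```

View pics/top0.png

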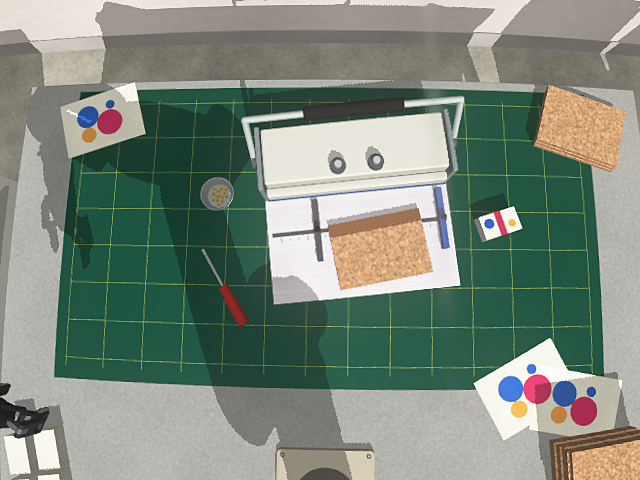

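View pics/scene0.png

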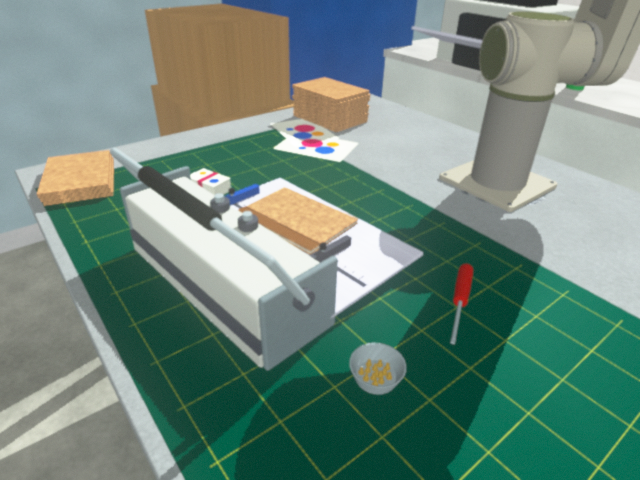

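The top view shows the menu (corners near (330,222), (418,207), (432,270), (341,289)) between the dark lay (318,230) and the blue guide (441,218). The throat is at row ~195. Next I fit the yaws from pixels.

```bash
cat >> h.py <<'E'
def px2w(s,uv,z):
    K=np.array(s["intrinsics"],float);T=np.array(s["world_from_camera"]);k=s["k1"]
    # drawn = ray*(1+k r^2): OpenCV k1 model
    n=cv2.undistortPoints(np.array(uv,np.float64).reshape(-1,1,2),K,np.array([k,0,0,0.]))[:,0]
    d=np.c_[n,np.ones(len(n))]@T[:3,:3].T;o=T[:3,3]
    return (o+d*((z-o[2])/d[:,2])[:,None])[:,:2]
def rect(s,name,z):
    m=regions_of(name,s)
    if not m: print(name,"none");return
    ys,xs=np.nonzero(m[0]["mask"]);P=px2w(s,np.c_[xs,ys],z)
    r=cv2.minAreaRect(P.astype(np.float32))
    print(name,round(m[0]["p"],2),"c",np.round(r[0],1),"size",np.round(r[1],1),"ang",round(r[2],1),"\n",np.round(cv2.boxPoints(r)).tolist())
E
python3 - <<'E'
from h import *
s=snapshot("top")
rect(s,"menu",42);rect(s,"guide_face",50);rect(s,"lay_face",50)
T=np.array(s["world_from_camera"]);print(T[:3,3])
print(px2w(s,[[274,304],[460,286]],30).round())
c=s["color"];cv2.imwrite("pics/crop.png",cv2.resize(c[170:310,250:470,::-1],None,fx=3.6,fy=3.6,interpolation=cv2.INTER_CUBIC))
E
```

```text
menu 0.87 c [ 554.7 -116.2] size [149.1 209.5] ang 11.7 
 [[460.0, -29.0], [503.0, -234.0], [649.0, -204.0], [606.0, 2.0]]
guide_face 0.94 c [ 625.7 -253.5] size [142.1  19.9] ang 6.0 
 [[554.0, -251.0], [556.0, -271.0], [697.0, -256.0], [695.0, -236.0]]
lay_face 0.9 c [594.3  23.4] size [138.5  14.9] ang 6.7 
 [[525.0, 23.0], [526.0, 8.0], [664.0, 24.0], [662.0, 39.0]]
[ 440.47162923   -3.16045507 1032.06842509]
[[ 428.  118.]
 [ 472. -297.]]
```

View pics/crop.png

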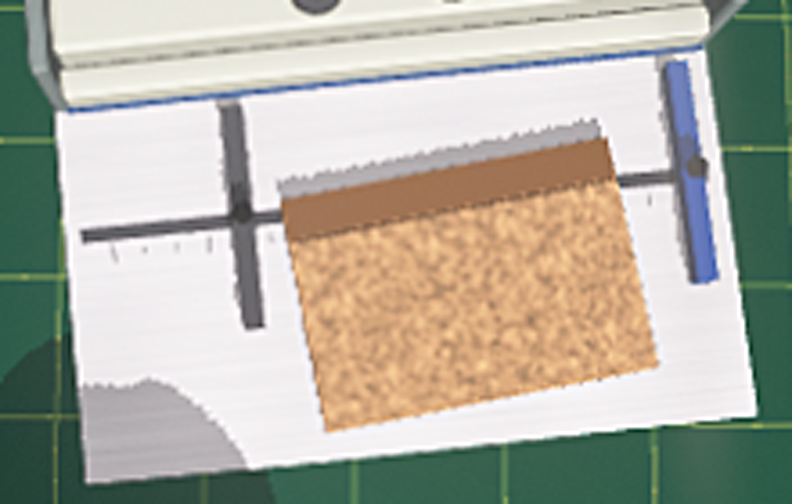

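play_rows(
  increments=[
    [0,[0,0,0],-0.105],
    [0,[0,0,0],-0.105],
    [0,[0,0,0],-0.104],
    [0,[0,0,0],-0.104],
    [0,[0,0,0],-0.104],
    [0,[-20,-35,0],0],
    [0,[-20,-35,0],0],
    [0,[-20,-35,0],0],
    [0,[-20,-35,0],0],
    [0,[-20,-35,0],0],
    [0,[-15,-37,0],0],
    [0,[0,-39,0],0],
  ],
)

```text
time: 2.5
tool_pos: [384.4, 311.0, 231.4]
tcp_rot: [180.0, 0.1, -173.8]
ft_force: [1.1, -0.8, -0.8]
finger_gap: 43.0
grip_force: 0.0
```

play_rows(
  increments=[
    [0,[0,-39,0],0],
    [0,[0,-39,0],0],
    [0,[0,-39,0],0],
    [0,[0,-39,0],0],
    [0,[0,-39,0],0],
    [0,[0,-39,0],0],
    [0,[0,-39,0],0],
    [0,[0,-39,0],0],
    [0,[0,-39,0],0],
    [0,[0,-39,0],0],
    [0,[0,-30,0],0],
    [0,[0,-20,0],0],
  ],
)

```text
time: 3.5
tool_pos: [430.2, -127.8, 231.5]
tcp_rot: [-179.9, 0.0, -173.9]
ft_force: [1.3, 1.1, -0.4]
finger_gap: 42.9
grip_force: 0.0
```

play_rows(
  increments=[
    [0,[0,0,38],0],
    [0,[0,0,38],0],
    [0,[0,0,38],0],
    [0,[0,0,38],0],
    [0,[0,0,30],0],
    [0,[0,0,16],0],
    [0,[0,0,0],0],
    [0,[-10,-3,0],0],
    [0,[-10,0,0],0],
    [0,[-10,0,0],0],
    [0,[-10,0,0],0],
    [0,[0,0,0],0],
  ],
)

```text
time: 4.5
tool_pos: [473.1, -123.8, 35.5]
tcp_rot: [-179.9, 0.2, -173.7]
ft_force: [0.2, -0.1, 0.0]
finger_gap: 42.8
grip_force: 0.0
```

```bash
python3 - <<'E'
from h import *
s=snapshot("top");save(s,"top1")
rect(s,"menu",42)
s=snapshot("scene");c=s["color"];cv2.imwrite("pics/sc1.png",cv2.resize(c[130:330,170:450,::-1],None,fx=2.8,fy=2.8))
E
```

```text
menu 0.83 c [ 564.8 -115.7] size [152.9 212.5] ang 12.0 
 [[468.0, -28.0], [512.0, -236.0], [662.0, -204.0], [617.0, 4.0]]
```

View pics/sc1.png

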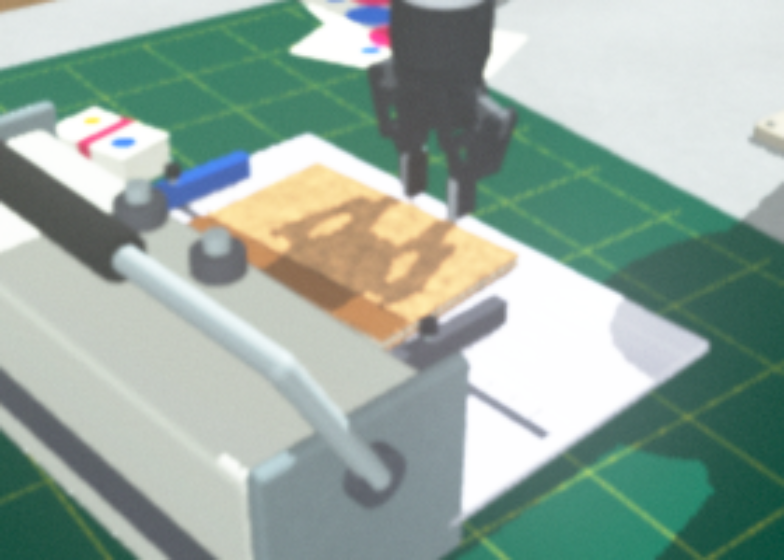

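The fingers stand right behind the menu's rear edge and have begun to push it, with no lifting. I continue the push.

play_rows(
  increments=[
    [0,[-4,0,1],0],
    [0,[-5,0,0],0],
    [0,[-5,0,0],0],
    [0,[-5,0,0],0],
    [0,[-5,0,0],0],
    [0,[-5,0,0],0],
    [0,[-5,0,0],0],
    [0,[-5,0,0],0],
    [0,[-4,0,0],0],
    [0,[-2,0,0],0],
    [0,[0,0,0],0],
  ],
)

```text
time: 5.57
tool_pos: [515.8, -118.4, 32.3]
tcp_rot: [-180.0, 0.0, -173.7]
ft_force: [0.6, -0.1, 0.0]
finger_gap: 42.5
grip_force: 0.0
```

```bash
python3 - <<'E'
from h import *
s=look(["menu","spine_left","spine_right","left_edge","right_edge","lay_face","guide_face"],"top");save(s,"top2")
rect(s,"menu",42)
E
```

```text
top menu [([603.0, -117.0, 34.0], 0.95), ([701.0, -63.0, 32.0], 0.19)]
top spine_left [([662.0, -7.0, 35.0], 0.7)]
top spine_right [([689.0, -214.0, 37.0], 0.62)]
top left_edge [([586.0, -7.0, 35.0], 0.9)]
top right_edge [([612.0, -223.0, 35.0], 0.79)]
top lay_face [([592.0, 16.0, 36.0], 0.74)]
top guide_face [([625.0, -247.0, 36.0], 0.63), ([662.0, -3.0, 36.0], 0.35)]
menu 0.77 c [ 600.5 -117.9] size [148.6 209. ] ang 5.7 
 [[516.0, -21.0], [537.0, -229.0], [685.0, -214.0], [664.0, -7.0]]
```

View pics/top2.png

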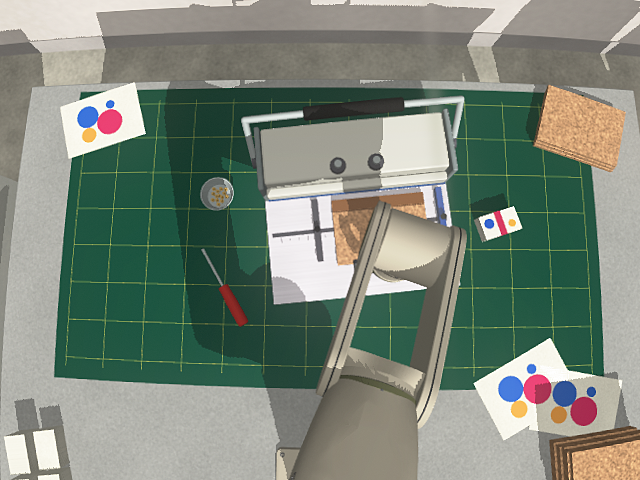

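The menu is now aligned (yaw about 5.7° vs punch 6.2°) and about 30 mm short. I push it further, then back off and go around to the blue guide.

play_rows(
  increments=[
    [0,[-4,0,0],0],
    [0,[-5,0,0],0],
    [0,[-5,0,0],0],
    [0,[-5,0,0],0],
    [0,[-3,0,0],0],
    [0,[0,0,0],0],
    [0,[15,0,0],0],
    [0,[15,0,0],0],
    [-1,[0,0,-30],0],
    [-1,[0,0,-40],0],
    [-1,[0,0,-40],0],
    [-1,[0,0,0],0],
  ],
)

```text
time: 7.02
tool_pos: [512.3, -121.0, 151.8]
tcp_rot: [-179.7, 0.7, -173.7]
ft_force: [1.0, -0.5, 1.3]
finger_gap: 0.1
grip_force: 0.0
```

```bash
python3 - <<'E'
from h import *
s=look(["spine_left","spine_right","right_edge","lay_face","guide_face"],"top")
rect(s,"menu",42);rect(s,"guide_face",50)
E
```

```text
top spine_left [([687.0, -4.0, 34.0], 0.86), ([699.0, -61.0, 34.0], 0.55)]
top spine_right [([710.0, -212.0, 37.0], 0.6)]
top right_edge []
top lay_face [([593.0, 18.0, 38.0], 0.65)]
top guide_face []
menu 0.94 c [ 617.7 -116.2] size [135.9 209.3] ang 6.7 
 [[538.0, -20.0], [562.0, -228.0], [697.0, -212.0], [673.0, -4.0]]
guide_face none
```

play_rows(
  increments=[
    [-1,[0,-38,0],0],
    [-1,[-15,-38,0],0],
    [-1,[-22,-34,0],0],
    [-1,[-22,-30,0],0],
    [-1,[-22,-27,0],0],
    [-1,[-22,-25,0],0],
    [-1,[0,0,0],0],
    [-1,[0,0,0],0],
  ],
)

```text
time: 8.08
tool_pos: [630.0, -299.6, 138.8]
tcp_rot: [179.9, -0.2, -173.8]
ft_force: [-0.6, -0.7, -0.9]
finger_gap: 0.3
grip_force: 0.0
```

```bash
python3 - <<'E'
from h import *
print(sense()["tool_pos"])
s=look(["guide_face","card_pack","right_edge"],"scene");rect(s,"card_pack",34)
c=s["color"];cv2.imwrite("pics/sc2.png",cv2.resize(c[80:280,120:400,::-1],None,fx=2.8,fy=2.8))
E
```

```text
[ 630.03895887 -299.6432606   138.82625844]
scene guide_face [([626.0, -249.0, 35.0], 0.62)]
scene card_pack [([617.0, -393.0, 0.0], 0.97), ([625.0, -251.0, 36.0], 0.68)]
scene right_edge [([634.0, -220.0, 39.0], 0.75)]
card_pack 0.76 c [ 616.3 -370.2] size [ 70.4 148.3] ang 2.2 
 [[578.0, -297.0], [584.0, -446.0], [654.0, -443.0], [649.0, -295.0]]
```

View pics/sc2.png

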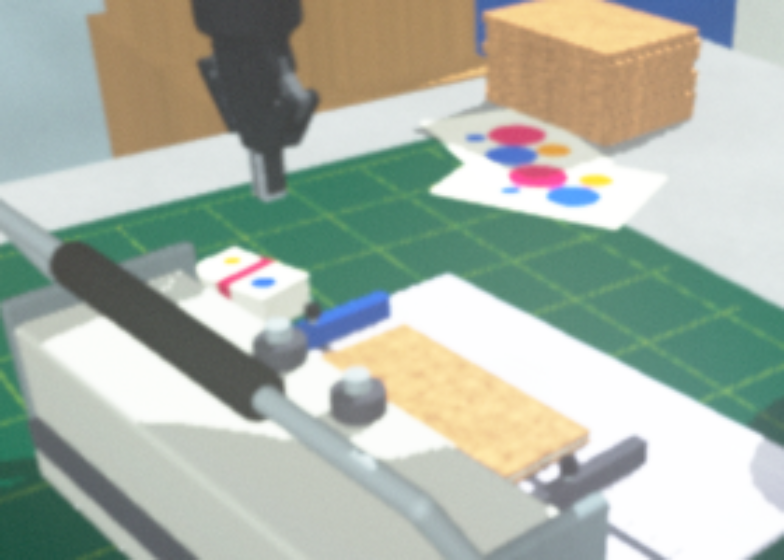

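The fingers are outside the guide, clear of the card pack. I descend and push along +y.

play_rows(
  increments=[
    [-1,[0,0,35],0],
    [-1,[0,0,35],0],
    [-1,[0,0,22],0],
    [-1,[0,0,9],0],
    [-1,[0,0,0],0],
    [-1,[0,8,0],0],
    [-1,[0,8,0],0],
    [-1,[0,6,0],0],
    [-1,[0,6,0],0],
    [-1,[0,6,0],0],
    [-1,[0,6,0],0],
    [-1,[0,0,0],0],
  ],
)

```text
time: 9.33
tool_pos: [626.4, -257.9, 41.9]
tcp_rot: [-180.0, 0.0, -173.7]
ft_force: [0.2, 0.5, -0.1]
finger_gap: 0.2
grip_force: 0.0
```

play_rows(
  increments=[
    [-1,[0,5,0],0],
    [-1,[0,5,0],0],
    [-1,[0,5,0],0],
    [-1,[0,4,0],0],
    [-1,[0,0,0],0],
  ],
)

```text
time: 9.75
tool_pos: [624.0, -239.6, 41.3]
tcp_rot: [180.0, -0.0, -173.7]
ft_force: [-0.6, 0.3, 1.2]
finger_gap: 0.2
grip_force: 0.2
```

```bash
python3 - <<'E'
from h import *
s=snapshot("top");rect(s,"menu",42);rect(s,"guide_face",50);rect(s,"lay_face",50)
s=look(["guide_face","right_edge","left_edge","lay_face"],"scene")
E
```

```text
menu 0.93 c [ 616.2 -106.9] size [137.4 209.3] ang 6.3 
 [[536.0, -10.0], [559.0, -218.0], [696.0, -203.0], [673.0, 5.0]]
guide_face 0.52 c [675.6 -80.1] size [451.  526.1] ang 7.0 
 [[420.0, 153.0], [484.0, -369.0], [932.0, -314.0], [867.0, 209.0]]
lay_face 0.74 c [594.3  23.6] size [138.5  14. ] ang 6.4 
 [[525.0, 23.0], [526.0, 9.0], [664.0, 24.0], [662.0, 38.0]]
scene guide_face [([622.0, -215.0, 36.0], 0.79)]
scene right_edge [([633.0, -211.0, 37.0], 0.79)]
scene left_edge [([611.0, -2.0, 36.0], 0.63)]
scene lay_face [([595.0, 18.0, 34.0], 0.81), ([620.0, -213.0, 34.0], 0.3)]
```

play_rows(
  increments=[
    [-1,[0,4,0],0],
    [-1,[0,4,0],0],
    [-1,[0,4,0],0],
    [-1,[0,3,0],0],
    [-1,[0,0,0],0],
    [-1,[0,0,0],0],
  ],
)

```text
time: 10.7
tool_pos: [622.5, -224.7, 41.3]
tcp_rot: [180.0, 0.0, -173.7]
ft_force: [-0.2, 1.0, -0.8]
finger_gap: 0.1
grip_force: 0.0
```

play_rows(
  increments=[
    [-1,[0,1,0],0],
    [-1,[0,1,0],0],
    [-1,[0,1,0],0],
    [-1,[0,0,0],0],
  ],
)

```text
time: 11.03
tool_pos: [622.2, -222.5, 41.4]
tcp_rot: [-180.0, 0.0, -173.7]
ft_force: [0.7, -1.4, -0.3]
finger_gap: -0.3
grip_force: 1.1
```

play_rows(
  increments=[
    [-1,[0,1,0],0],
    [-1,[0,0.5,0],0],
    [-1,[0,0,0],0],
  ],
)

```text
time: 11.28
tool_pos: [622.0, -221.0, 41.4]
tcp_rot: [-180.0, 0.0, -173.7]
ft_force: [0.1, -2.9, 0.1]
finger_gap: 0.3
grip_force: 1.3
```

play_rows(
  increments=[
    [-1,[0,1,0],0],
    [-1,[0,0,0],0],
    [-1,[0,0,0],0],
  ],
)

```text
time: 11.53
tool_pos: [621.9, -219.9, 41.4]
tcp_rot: [-180.0, 0.0, -173.7]
ft_force: [1.5, -2.3, 0.1]
finger_gap: -0.2
grip_force: 1.2
```

play_rows(
  increments=[
    [-1,[0,1,0],0],
    [-1,[0,0,0],0],
    [-1,[0,0,0],0],
  ],
)

```text
time: 11.78
tool_pos: [621.8, -218.9, 41.4]
tcp_rot: [180.0, 0.0, -173.7]
ft_force: [0.4, -2.5, -0.6]
finger_gap: -0.5
grip_force: 1.3
```

```bash
python3 - <<'E'
from h import *
s=snapshot("top");rect(s,"menu",42);rect(s,"lay_face",50)
c=s["color"];cv2.imwrite("pics/t3.png",cv2.resize(c[170:310,250:470,::-1],None,fx=3.6,fy=3.6,interpolation=cv2.INTER_CUBIC))
s=look(["guide_face","right_edge","left_edge","lay_face"],"scene")
E
```

```text
menu 0.85 c [613.5 -85.6] size [138.  206.9] ang 6.0 
 [[534.0, 10.0], [556.0, -196.0], [693.0, -181.0], [671.0, 25.0]]
lay_face 0.79 c [594.3  23.5] size [138.5  13.8] ang 6.4 
 [[525.0, 23.0], [526.0, 9.0], [664.0, 24.0], [662.0, 38.0]]
scene guide_face [([620.0, -196.0, 36.0], 0.66), ([617.0, -398.0, 1.0], 0.45)]
scene right_edge [([628.0, -189.0, 34.0], 0.62)]
scene left_edge [([606.0, 17.0, 39.0], 0.76), ([617.0, -398.0, -1.0], 0.69)]
scene lay_face [([596.0, 17.0, 34.0], 0.89)]
```

View pics/t3.png

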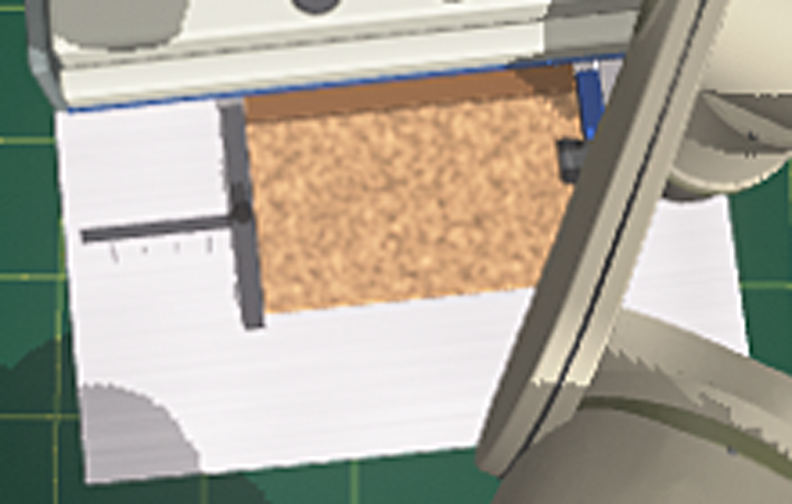

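The left edge appears to be within a couple of mm of the lay (column ~250). Force is still sliding level, so I go on until it rises.

play_rows(
  increments=[
    [-1,[0,1,0],0],
    [-1,[0,0,0],0],
    [-1,[0,0,0],0],
  ],
)

```text
time: 12.43
tool_pos: [621.7, -218.2, 41.4]
tcp_rot: [-180.0, 0.0, -173.7]
ft_force: [2.1, -3.9, 0.1]
finger_gap: 0.0
grip_force: 2.2
```

play_rows(
  increments=[
    [-1,[0,1,0],0],
    [-1,[0,0,0],0],
    [-1,[0,0,0],0],
  ],
)

```text
time: 12.68
tool_pos: [621.7, -218.1, 41.4]
tcp_rot: [-179.9, 0.0, -173.8]
ft_force: [1.8, -8.5, -1.7]
finger_gap: 0.1
grip_force: 4.0
```

play_rows(
  increments=[
    [-1,[0,1,0],0],
    [-1,[0,0,0],0],
    [-1,[0,0,0],0],
  ],
)

```text
time: 12.93
tool_pos: [621.7, -218.0, 41.5]
tcp_rot: [-179.8, 0.1, -173.8]
ft_force: [3.2, -11.5, -3.6]
finger_gap: -0.3
grip_force: 5.8
```

Snug against the lay: force rose to 11 N with no motion. Now back off and go around to the rear edge for the final push into the stop.

play_rows(
  increments=[
    [-1,[0,-12,0],0],
    [-1,[0,-12,0],0],
    [-1,[0,0,-30],0],
    [-1,[0,0,-35],0],
    [-1,[0,0,-35],0],
    [0,[20,25,0],0],
    [0,[20,30,0],0],
    [0,[20,30,0],0],
    [0,[20,30,0],0],
    [0,[20,35,0],0],
    [0,[0,0,0],0],
    [0,[0,0,0],0],
  ],
)

```text
time: 13.93
tool_pos: [506.7, -100.1, 140.7]
tcp_rot: [179.9, -0.1, -173.6]
ft_force: [0.2, -1.0, 0.1]
finger_gap: 42.8
grip_force: 0.0
```

```bash
python3 - <<'E'
from h import *
print(sense()["tool_pos"])
s=snapshot("top");rect(s,"menu",42);rect(s,"guide_face",50)
s=look(["guide_face","right_edge","left_edge","lay_face"],"scene")
E
```

```text
[ 506.70461185 -100.11034357  140.74068652]
menu 0.74 c [613.8 -86. ] size [138.5 208.6] ang 6.2 
 [[534.0, 10.0], [556.0, -197.0], [694.0, -182.0], [671.0, 25.0]]
guide_face 0.44 c [ 670.2 -191.6] size [15.8 32.4] ang 88.9 
 [[654.0, -199.0], [686.0, -200.0], [687.0, -184.0], [654.0, -183.0]]
scene guide_face [([619.0, -194.0, 35.0], 0.74), ([465.0, 243.0, -1.0], 0.54)]
scene right_edge [([631.0, -191.0, 38.0], 0.96)]
scene left_edge []
scene lay_face [([634.0, -190.0, 38.0], 0.68), ([592.0, 19.0, 35.0], 0.6)]
```

play_rows(
  increments=[
    [0,[0,0,35],0],
    [0,[0,0,35],0],
    [0,[0,0,26],0],
    [0,[0,0,12],0],
    [0,[0,0,0],0],
    [0,[-8,0,0],0],
    [0,[-8,0,0],0],
    [0,[-6,0,0],0],
    [0,[-5,0,0],0],
    [0,[-4,0,0],0],
    [0,[-3,0,0],0],
    [0,[0,0,0],0],
  ],
)

```text
time: 15.33
tool_pos: [542.5, -97.9, 33.8]
tcp_rot: [-180.0, -0.0, -173.7]
ft_force: [-2.6, 0.5, 1.4]
finger_gap: 42.6
grip_force: 1.0
```

play_rows(
  increments=[
    [0,[-1,0,0],0],
    [0,[-1,0,0],0],
    [0,[0,0,0],0],
  ],
)

```text
time: 15.58
tool_pos: [543.7, -97.7, 33.4]
tcp_rot: [180.0, -0.1, -173.7]
ft_force: [-6.0, -0.7, 4.3]
finger_gap: 42.4
grip_force: 2.5
```

play_rows(
  increments=[
    [0,[-1,0,0],0],
    [0,[-1,0,0],0],
    [0,[0,0,0],0],
  ],
)

```text
time: 15.83
tool_pos: [544.4, -97.5, 33.2]
tcp_rot: [180.0, -0.2, -173.7]
ft_force: [-11.2, -0.4, 8.4]
finger_gap: 42.5
grip_force: 5.8
```

play_rows(
  increments=[
    [0,[-1,0,0],0],
    [0,[-1,0,0],0],
    [0,[0,0,0],0],
  ],
)

```text
time: 16.08
tool_pos: [544.5, -97.5, 33.0]
tcp_rot: [180.0, -0.5, -173.7]
ft_force: [-21.1, -2.3, 16.9]
finger_gap: 42.8
grip_force: 10.8
```

```bash
python3 - <<'E'
from h import *
s=snapshot("top");rect(s,"menu",42)
c=s["color"];cv2.imwrite("pics/t4.png",cv2.resize(c[170:310,250:470,::-1],None,fx=3.6,fy=3.6,interpolation=cv2.INTER_CUBIC))
s=look(["menu","spine_left","guide_face","right_edge","left_edge","lay_face"],"scene")
E
```

```text
menu 0.72 c [617.1 -85.6] size [131.8 208.2] ang 6.2 
 [[540.0, 11.0], [563.0, -196.0], [694.0, -182.0], [671.0, 25.0]]
scene menu [([627.0, -86.0, 32.0], 0.73)]
scene spine_left []
scene guide_face [([619.0, -192.0, 37.0], 0.91)]
scene right_edge [([639.0, -189.0, 36.0], 0.68)]
scene left_edge [([617.0, 21.0, 40.0], 0.75)]
scene lay_face [([595.0, 15.0, 35.0], 0.95)]
```

View pics/t4.png

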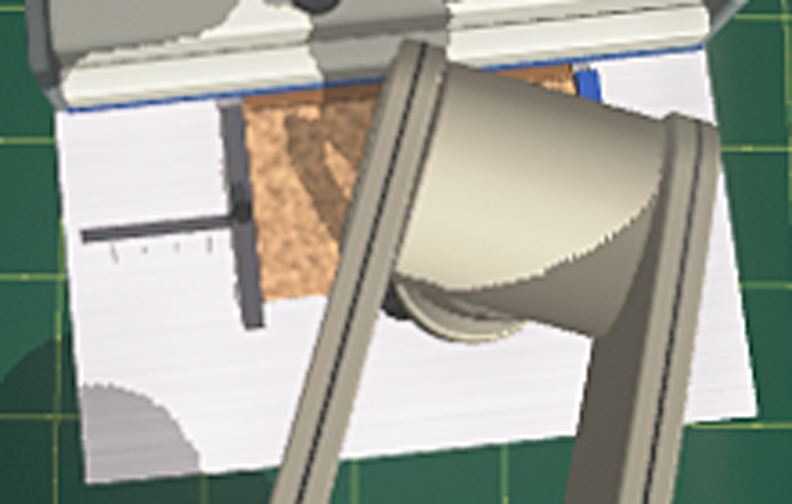

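Hard against the stop (21 N, no motion). I back off and re-check everything with the arm out of the way.

play_rows(
  increments=[
    [0,[6,0,0],0],
    [0,[12,0,0],0],
    [0,[12,0,0],0],
    [-1,[0,0,-30],0],
    [-1,[0,0,-40],0],
    [-1,[0,0,-40],0],
    [-1,[10,-30,0],0],
    [-1,[0,-38,0],0],
    [-1,[0,-38,0],0],
    [-1,[0,-38,0],0],
    [-1,[0,-38,0],0],
    [-1,[0,-30,0],0],
  ],
)

```text
time: 17.53
tool_pos: [531.7, -315.3, 143.7]
tcp_rot: [-179.9, 0.1, -173.8]
ft_force: [-0.1, -0.1, 1.2]
finger_gap: -0.1
grip_force: 0.0
```

```bash
python3 - <<'E'
from h import *
print(sense()["tool_pos"])
s=snapshot("top");rect(s,"menu",42);rect(s,"guide_face",50)
c=s["color"];cv2.imwrite("pics/t5.png",cv2.resize(c[170:310,250:470,::-1],None,fx=3.6,fy=3.6,interpolation=cv2.INTER_CUBIC))
E
```

```text
[ 531.67485565 -315.280087    143.70669833]
menu 0.82 c [618.6 -85.5] size [130.3 207.9] ang 6.4 
 [[542.0, 10.0], [565.0, -196.0], [695.0, -182.0], [672.0, 25.0]]
guide_face 0.79 c [ 619.4 -197.1] size [138.8  16.8] ang 5.9 
 [[550.0, -196.0], [551.0, -213.0], [689.0, -198.0], [688.0, -182.0]]
```

View pics/t5.png

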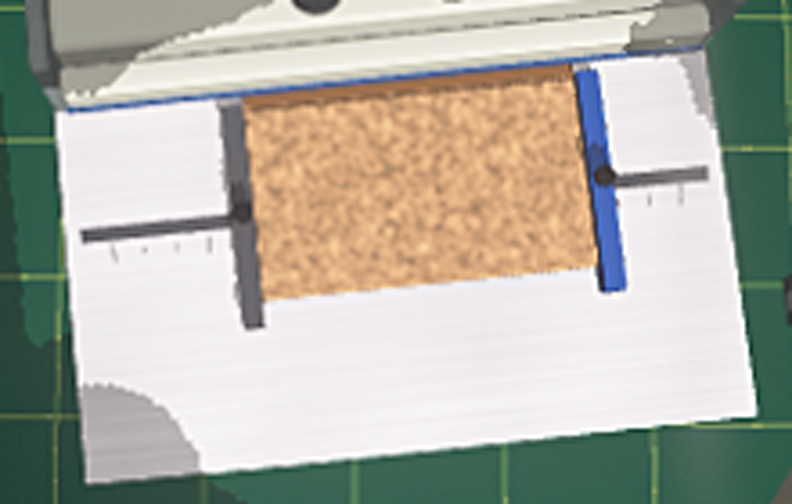

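The menu is flush with the lay (column ~250) and the guide (column ~590), with its spine under the hood against the stop. Nothing else has moved and the arm is clear.

```bash
python3 -c "
from bench import *
print(hand_in())"
```

```text
the job is handed in; nothing more can be done
None
```

I handed the job in at about 18 s of the 61 s: the menu is pushed against the back stop and the fixed lay (both stopped firm), and the blue guide is snug on its right edge. The system only confirmed receipt and gave no verdict. The menu was never lifted, and the dish, card pack and screwdriver were left alone.

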